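Screw the slanted canister's lid down snug

TASK

The orange lid of the slanted canister on the slab beside the hob is still loose: screw it down clockwise until it runs out of thread and feels snug on its rubber gasket, its white stripe standing over the green mark on the shoulder, and stop there, without overtightening it into the red. Then let go of it; leave the blue-lidded canister closed as it is and everything else on the slab where it stands.

Things in the scene. Friction and masses are not known exactly. Their poses are not given: they have to be found in the camera images.
- canister: White ceramic canister, orange band, orange screw lid, fixed in a steel stand (150 x 104 mm), leaning 30 degrees from vertical. Origin: centre of the stand's underside, on the slab; z up. The canister's axis points along (-0.5, 0, 0.866) in this frame, -x being roughly towards the robot. Jar radius 40 mm, flat shoulder square to the axis, neck radius 22 mm between shoulder and lid.
- green_mark (a point): Middle of the green mark on the canister's shoulder, uphill side (+x), 33 mm from the axis. It spans about 11 degrees of the rim; a longer red mark follows after a small gap, on the side to which clockwise turning leads.
- lid_mid (a point): Middle of the orange lid, on its axis, half-way up: a finely ribbed disc, 56 mm across, 28 mm tall, underside 14 mm below this point and (closed) 14 mm above the shoulder, up to 3 mm more while loose. The point's z is the lid's outward axis; x and y turn with the lid. A white stripe runs from the centre of the lid's top to its edge and down its side.
- lid (a joint): Turning of the orange lid on its thread, rad, growing clockwise as seen looking at its top. Starts at 0.2 to 0.9; at 2.4 the thread is run down and the lid bears on the gasket. Running friction only about 0.05 N m. The lid sinks 1.25 mm per rad along its axis.
- gasket (a joint): Winding of the lid on its rubber gasket once joint lid is at 2.4, rad, growing clockwise (0 = not pressed; whole turn = joint lid + joint gasket). The torque jumps to about 0.3 N m as lid meets gasket, then rises 0.9 N m per rad. It stays when let go. Snug is 0.03 to 0.30 rad (0.17 = stripe's middle over green's middle; 0.33 to 0.57 N m); beyond that it is overtightened (red).
- spare: Second canister of the same size and lean in its own stand, with blue band and blue lid; already closed. Origin and axes as for the first. The two canisters may stand on either side.
- spare_lid (a joint): Turning of the blue lid, rad; 0 at the start, must stay.
- stockpot: Lidded aluminium stockpot, 200 mm across (two side handles, 266 mm over them), 174 mm tall with its knob; origin at the centre of its underside. Leave alone.
- bowls: Stack of white ceramic bowls, 162 mm across, 85 mm tall; origin at the centre of its underside. Leave alone.
- strainer: Shallow bamboo strainer with steel rim, 180 mm across, 49 mm tall; origin at the centre of its underside. Leave alone.
- clear_box: Clear plastic box with closed flip-top lid, 134 x 184 x 80 mm; origin at the centre of its underside. Leave alone.
- whisk: Small steel whisk lying flat along its x axis, 230 mm long, 52 mm wide, 20 mm tall; origin on the slab under its middle. Leave alone.
- mill: Dark wooden pepper mill, 56 mm across, 165 mm tall; origin at the centre of its underside. Leave alone.
Mind the look-alikes: they are no part of the job. What is shaped like the canister but yellow is not meant.

How it is judged:
At the end, for the whole second after the job is handed in: The orange lid is run down its thread (joint lid above 2.33 rad) and snug on the gasket (joint gasket between 0.03 and 0.30 rad), at rest and let go (value of joint lid above 2.33 rad and value of joint gasket between 0.03 and 0.3 rad and contact force between canister and the fingers below 0.3 N and velocity of joint lid between -0.05 and 0.05 rad/s and velocity of joint gasket between -0.05 and 0.05 rad/s); the robot touches nothing.
It fails at once if the orange lid is overtightened (joint gasket beyond 0.32 rad) (value of joint gasket above 0.32 rad).
It fails at once if the blue lid is turned by more than 0.1 rad (value of joint spare_lid above 0.1 rad or value of joint spare_lid below -0.1 rad).
It fails at once if a bystander is moved by more than 30 mm (distance of any of stockpot, bowls, strainer, clear_box, whisk, mill from where it was at the start of the episode above 0.03 m).
It also fails if it takes over 48 s, if anything falls off the work surface, if the arm or the gripper's body presses on something with over 40 N, if the wrist force passes 120 N, or if a joint passes its speed limit or range.

ROBOT

A 6-joint arm with a two-finger parallel gripper is mounted at the origin on the work surface. World frame = base frame: x ahead of the robot, y to its left, z up, the work surface at z = 0. Lengths are in m, angles in rad, forces in N, time in s.
With the tool pointing down it reaches from about 0.25 to 0.775 m from the base axis. Payload 4 kg.
Tool frame: the origin (TCP) lies at the very end of the fingers, on their centre line; the grasp point (between the pads) lies 19 mm behind it (robot.hold_point_z is the distance from the TCP to the grasp point, in m); z points along the fingers, y is the line along which they close (so a half turn about z gives the same grasp; the last joint's range is limited). The gripper opens to 94 mm and grips with 3 to 60 N. Pads are 16 mm wide; open, the fingers measure 119 mm over their backs; the gripper's body (75 mm by 177 mm) begins 78 mm behind the grasp point.
Start: joints at [-1.255, 0.087, 1.371, -0, 1.684, -0.103], TCP at [0.224, -0.502, 0.206] pointing down, gripper open.
Joint ranges: [-3.1, 3.1], [-0.76, 2.03], [0.27, 2.55], [-1.08, 4.22], [0.17, 2.65], [-2.57, 2.57]. Speed limits (rad/s): [2.79, 2.79, 3.14, 3.14, 3.14, 3.14].

INTERFACE

Orientations are given as [roll, pitch, yaw] about the fixed x, y, z axes, in that order (R = Rz(yaw) Ry(pitch) Rx(roll)).
In Python, from bench import robot gives the robot as it stands.
- The arm moves only by the tool carry_out, never from a script. Its argument "steps" is a list of rows, each a list of 3 entries, a list of its own where there are three numbers: the shift along the tool's x, y, z in m, then the turn about the tool's z in units of 10 degrees (1.0 is 10 degrees), then the closure, from -1 (fully open) to 1 (shut). In form: [[[tx, ty, tz], roll, jaw], ...]. A call has 1 to 10 rows; each row is the pose to reach, as a shift and turn from the pose commanded when the call began, along the tool's axes at that moment; what a row does not reach only later rows make up. A row lasts 1/8 s, in which the tool goes at most 62.5 mm and 10.7 degrees, less where a joint would pass 70% of its speed; a pose out of reach is approached as far as the arm can. A call with a gripper value outside its range is refused whole. The fingers move at their own pace and stop on an object; the grip force is fixed at half the most. Time passes only in rows, so rows that repeat a pose let the fingers close. It gives the time, the measured TCP pose, the force, the opening and the grip force at its end, in the units of the state.
- robot.get_obs(): the state, without advancing time (a new reading comes with each control period).
- robot.snapshot(name): name is "scene" or "side" or "wrist"; returns a dict with "image" (400x640x3 uint8, red, green, blue), "z_map" (400x640 float32, m along the optical axis (not along the pixel's ray), 0 where there is no reading), "mtx" (3x3 intrinsics, pixels), "R" (3x3) and "t" (3): a world point X has camera coordinates R X + t. Camera axes: x right, y down, z forward; pixel columns grow to the right and rows downward; lengths in m; the calibration is good to about 2 mm. A picture is of the moment at which its call begins.
- robot.close_job(): hands the job in; it is judged then, once.
The state is a dict: "time": time; "joint_positions": joint angles; "qvel": joint speeds; "joint_torque": joint torques, N m; "tool_pos": TCP position; "ee_rot": TCP orientation; "wrist_force": force on the tool from outside, world axes, zero at the start; "wrist_torque": the same for the moment, N m; "width": finger opening in m; "finger_force": force on a finger pad.
Only numpy, scipy, OpenCV 4.12 (cv2) and the standard library are available. Lean on these libraries where they do the work, as an engineer would, in place of code of your own. Each camera call takes 0.05 s, during which the arm holds its last target. There are 200 camera calls.

## Working session

There is one attempt and no reset: what is moved stays moved. The work goes in short steps, Python scripts to look and compute and a tool call to move; the robot and the scene stay as the last step left them, time stands still between calls to the robot, and variables do not carry over. Pictures are saved under pics/ and viewed, at most 10 in all, crops included, and the job is handed in when it is done.

Besides the shell and the picture viewer there is one more tool, called in YAML: its name, and indented under it one key for each argument. carry_out: Moves the arm, as the interface text tells. Its arguments: {"type":"object","properties":{"steps":{"type":"array","items":{"type":"array"}}},"required":["steps"]}

```bash
mkdir -p pics
cat > h.py <<'E'
import numpy as np, cv2
from bench import robot
from scipy.spatial.transform import Rotation as Ro
def pts(s):
    z=s["z_map"]; v,u=np.mgrid[:400,:640]; K=s["mtx"]
    c=np.stack([(u-K[0,2])/K[0,0]*z,(v-K[1,2])/K[1,1]*z,z],-1)
    return (c-s["t"])@s["R"]
def save(n,im): cv2.imwrite("pics/"+n,cv2.cvtColor(im,cv2.COLOR_RGB2BGR))
E
python3 - <<'E'
from h import *
print(robot.get_obs())
a=robot.snapshot("scene");b=robot.snapshot("side")
save("sc.png",a["image"]);save("sd.png",b["image"])
for s in(a,b):
    P=pts(s);h=cv2.cvtColor(s["image"],cv2.COLOR_RGB2HSV)
    for nm,lo,hi in(("or",5,17),("ye",20,34),("bl",100,125)):
        m=cv2.inRange(h,(lo,130,80),(hi,255,255))
        n,l,st,c=cv2.connectedComponentsWithStats(m)
        for i in range(1,n):
            if st[i,4]>60: print(nm,st[i],c[i].round(),np.median(P[l==i],0).round(3))
E
```

```text
{'time': 0.0, 'joint_positions': array([-1.25505153e+00,  8.79619974e-02,  1.37223268e+00,  1.30155977e-05,
        1.68358789e+00, -1.03112639e-01]), 'qvel': array([-0.00036673, -0.00057649,  0.00154504, -0.00194462,  0.00057814,
        0.0001462 ]), 'joint_torque': array([-5.51946250e-04, -3.40180421e+01, -3.02427578e+01,  7.15322443e-02,
        3.27354600e-02, -1.69367786e-04]), 'tool_pos': array([ 0.22351953, -0.50194225,  0.20431129]), 'ee_rot': array([-3.13941570e+00, -2.38275720e-04,  4.18858629e-01]), 'wrist_force': array([ 0.307564  , -0.09431919,  0.75265692]), 'wrist_torque': array([0.01010428, 0.06796613, 0.01656387]), 'finger_force': 0.0, 'width': 0.09367702798809484}
or [  0  56  28  10 103] [13. 61.] [-0.362 -0.712  0.209]
or [166 188  39  24 455] [189. 202.] [ 0.294 -0.285  0.006]
or [230 199  20  18 274] [240. 207.] [ 0.479 -0.151  0.158]
or [240 232  24  13  69] [253. 240.] [ 0.546 -0.138  0.073]
or [  0 303   7  97 355] [  2. 362.] [ 0.345 -1.159 -0.588]
ye [12 95 17  8 69] [20. 99.] [-0.349 -0.758  0.054]
ye [ 263  146   51   63 1645] [287. 179.] [0.375 0.029 0.071]
or [ 230    0  109  124 8325] [279.  44.] [ 0.998 -0.941  0.068]
or [ 397   36   41   51 1665] [417.  61.] [ 0.351 -1.209 -0.07 ]
or [620  62  20  41 141] [631.  80.] [-0.368 -0.621  0.211]
or [576  69  44  88 356] [598. 111.] [-0.369 -0.749  0.017]
or [347 136  20  19 259] [356. 145.] [ 0.464 -0.134  0.155]
or [394 140  50  29 888] [419. 154.] [ 0.271 -0.317  0.02 ]
or [328 160  22  19  77] [336. 172.] [ 0.519 -0.104  0.065]
or [209 213  11  10  79] [214. 217.] [0.748 0.242 0.159]
ye [ 352  180   60   66 2427] [384. 217.] [0.341 0.064 0.064]
bl [303 196  23  22 368] [314. 207.] [0.518 0.148 0.154]
bl [283 225  22  19  65] [291. 237.] [0.573 0.186 0.067]
```

View pics/sc.png

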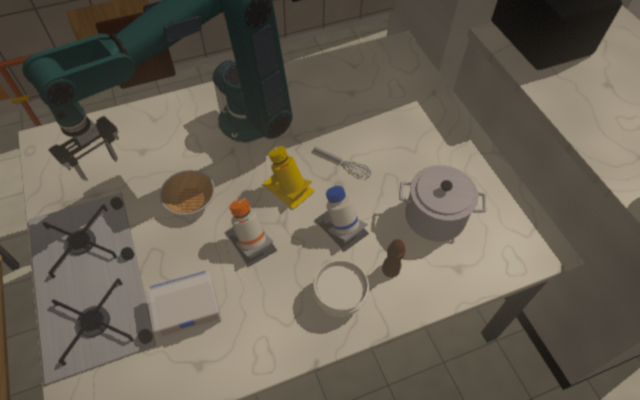

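View pics/sd.png

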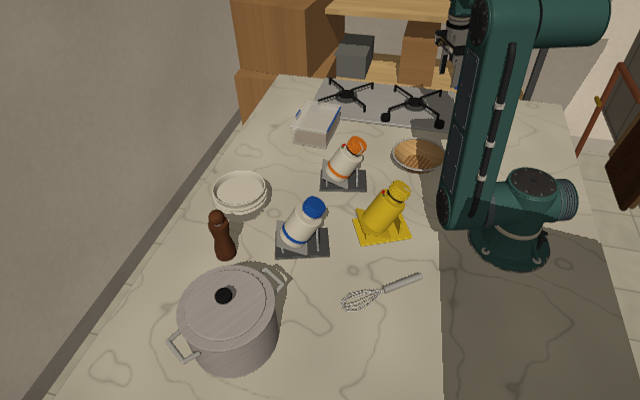

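The look-alikes are:
- Orange lid and band, on white: scene (240,207), side (356,145). It stands next to the hob and matches the description.
- Blue lid: scene (337,193), side (314,207). This is the spare.
- All yellow: scene (287,178), side (384,217). This is the decoy.

I'll confirm the orange one in an enlarged crop and get its axis.

Run:
```python
from h import *
ims=[];A=[]
for n,x,y in(("scene",215,185),("side",310,125)):
    s=robot.snapshot(n);P=pts(s);im=s["image"];h=cv2.cvtColor(im,cv2.COLOR_RGB2HSV)
    ims.append(cv2.resize(im[y:y+80,x:x+70],None,fx=5.7,fy=5.7,interpolation=cv2.INTER_CUBIC))
    m=cv2.inRange(h,(4,120,70),(18,255,255))[y:y+80,x:x+70]>0
    p=P[y:y+80,x:x+70]; L=p[m&(p[...,2]>.12)]; B=p[m&(p[...,2]<.12)&(p[...,2]>.03)]
    A.append(L); print(n,len(L),L.min(0).round(3),L.max(0).round(3),len(B),B.mean(0).round(3))
    g=p.reshape(-1,3); v=h[y:y+80,x:x+70,2].reshape(-1); s_=h[y:y+80,x:x+70,1].reshape(-1)
    st=g[(v<100)&(s_<90)&(g[:,2]<.022)&(g[:,2]>.003)]
    if len(st): print("stand",cv2.minAreaRect((st[:,:2]*1000).astype(np.float32)),len(st))
L=np.vstack(A)
# top face: ransac plane with normal tilt 30deg
rng=np.random.default_rng(0);best=0
for _ in range(4000):
    q=L[rng.choice(len(L),3,0)];n=np.cross(q[1]-q[0],q[2]-q[0]);n/=np.linalg.norm(n)+1e-12;n*=np.sign(n[2])
    if abs(n[2]-.866)>.06: continue
    k=abs((L-q[0])@n)<.0015
    if k.sum()>best: best=k.sum();I=k
c=L[I].mean(0);n=np.linalg.svd(L[I]-c)[2][2];n*=np.sign(n[2]);print("top",best,c,n,np.degrees(np.arctan2(-n[1],-n[0])))
save("crop.png",np.hstack(ims))
```

```text
scene 287 [ 0.436 -0.257  0.129] [ 1.326 -0.122  1.418] 83 [ 0.544 -0.141  0.073]
stand ((452.7936706542969, -104.74874877929688), (186.41796875, 288.4576721191406), 48.81284713745117) 501
side 257 [ 0.434 -0.176  0.13 ] [ 0.511 -0.116  0.171] 78 [ 0.518 -0.106  0.064]
stand ((528.5578002929688, -254.32196044921875), (148.45587158203125, 348.1284484863281), 12.676639556884766) 545
top 185 [ 0.46066981 -0.14918989  0.1587985 ] [-0.4844262  -0.12620333  0.86568122] 14.602188376569346
```

View pics/crop.png

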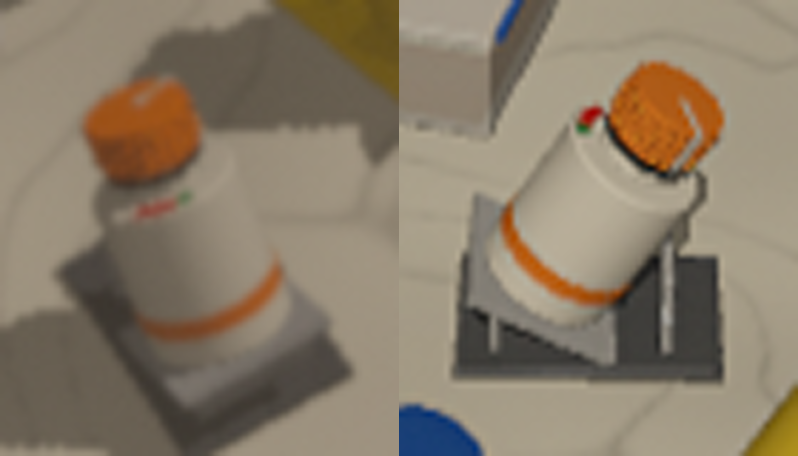

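The crop confirms the orange-lidded white canister: orange lid at left centre, green and red marks on its shoulder, and the stripe on top. Next I'll go above it.

carry_out:
  steps:
    - [[0,0,-0.06],0,-1]
    - [[0.04,-0.025,-0.096],0,-1]
    - [[0.1,-0.06,-0.096],-0.5,-1]
    - [[0.15,-0.09,-0.096],-1,-1]
    - [[0.2,-0.12,-0.096],-1.5,-1]
    - [[0.25,-0.15,-0.096],-2,-1]
    - [[0.3,-0.184,-0.096],-2,-1]
    - [[0.367,-0.225,-0.096],-2,-1]
    - [[0.367,-0.225,-0.096],-2,-1]
    - [[0.367,-0.225,-0.096],-2,-1]

```text
time: 1.45
tool_pos: [0.4675, -0.1473, 0.3012]
ee_rot: [-3.141, 0.001, 0.77]
wrist_force: [-0.4, -0.3, 0.7]
width: 0.0941
finger_force: 0.0
```

Run:
```python
from h import *
o=robot.get_obs();print(o["time"],o["tool_pos"],o["ee_rot"],o["joint_positions"])
a=robot.snapshot("wrist");b=robot.snapshot("scene");c=robot.snapshot("side")
print("wristcam",-a["R"].T@a["t"])
def cr(s,y,x): return cv2.resize(s["image"][y:y+80,x:x+80],(300,300),interpolation=cv2.INTER_CUBIC)
save("w1.png",np.hstack([cv2.resize(a["image"],(480,300)),cr(c,115,310)]))
```

```text
1.45 [ 0.46753511 -0.14732019  0.30118555] [-3.14127642e+00  9.74365185e-04  7.69671298e-01] [-4.20406868e-01 -4.48697959e-02  1.31729508e+00 -8.23640755e-04
  1.86982292e+00  3.80475936e-01]
wristcam [ 0.52437186 -0.09202629  0.48047687]
```

View pics/w1.png

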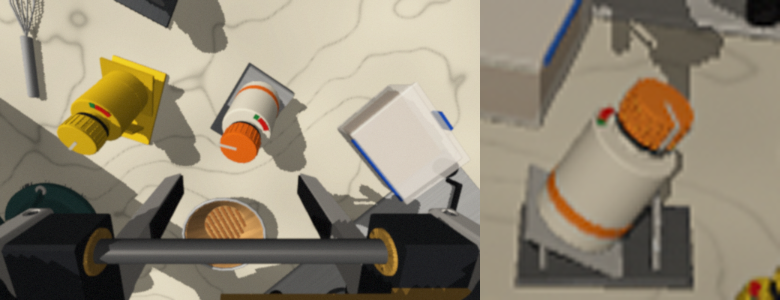

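The wrist view shows the lid at about (240,140) in the resized picture, with its stripe pointing left and the green and red marks uphill. I'll measure the axis, centre and stripe angle from it.

```bash
cat >> h.py <<'E'
def rays(s,uv):
    d=np.c_[(uv-s["mtx"][[0,1],[2,2]])/np.diag(s["mtx"])[:2],np.ones(len(uv))]@s["R"]
    return -s["R"].T@s["t"],d
def onplane(s,uv,p0,n):
    o,d=rays(s,uv); return o+d*(((p0-o)@n)/(d@n))[:,None]
def measure(s,mid,yaw,r=.033):
    """top-face centre and normal from depth; stripe and green angles (deg, clockwise still to go)"""
    n=np.array([-.5*np.cos(yaw),-.5*np.sin(yaw),.866]);top=mid+.014*n
    im=s["image"];h=cv2.cvtColor(im,cv2.COLOR_RGB2HSV);P=pts(s)
    orange=cv2.inRange(h,(3,130,60),(19,255,255))>0
    near=np.linalg.norm(P-mid,axis=-1)<.045
    L=P[orange&near]; off=(L-top)@n
    k=np.abs(off-np.percentile(off,90))<.003; T=L[k]
    c=T.mean(0);nn=np.linalg.svd(T-c)[2][2];nn*=np.sign(nn[2])
    e1=np.array([np.cos(yaw),np.sin(yaw),0]);e1-=n*(e1@n);e1/=np.linalg.norm(e1);e2=np.cross(n,e1)
    v,u=np.mgrid[:400,:640];uv=np.c_[u.ravel(),v.ravel()]
    X=onplane(s,uv,c,n)
    up=near.ravel()&(np.abs((P.reshape(-1,3)-c)@n)<.004)
    white=(h[...,1]<110).ravel()&(h[...,2]>90).ravel()
    T2=X[up&(orange.ravel()|white)]; q=np.c_[(T2-c)@e1,(T2-c)@e2]
    cc,rad=cv2.minEnclosingCircle((q*1000).astype(np.float32)); cen=c+(cc[0]*e1+cc[1]*e2)/1000
    W=X[up&white&(np.linalg.norm(X-cen,axis=1)<.026)]; w=np.c_[(W-cen)@e1,(W-cen)@e2]
    a=np.degrees(np.arctan2(w[:,1].mean(),w[:,0].mean())) if len(w) else None
    sh=mid-.028*n; Y=onplane(s,uv,sh,n); g=cv2.inRange(h,(40,90,40),(85,255,255)).ravel()>0
    G=Y[g&(np.linalg.norm(Y-sh,axis=1)<.045)]-(cen-.042*n)
    ga=np.degrees(np.arctan2((G@e2).mean(),(G@e1).mean())) if len(G) else None
    print("n",nn.round(3),"yawfit",np.degrees(np.arctan2(-nn[1],-nn[0])).round(1),"cen",cen.round(4),"mid",(cen-.014*n).round(4),"rad",round(rad,1),
      "stripe",len(w),a,"green",len(G),ga,"togo",None if a is None or ga is None else (a-ga))
E
python3 - <<'E'
from h import *
m=np.array([.4675,-.1475,.1467])
for n in("wrist","scene","side"):
    s=robot.snapshot(n)
    try: measure(s,m,np.radians(14.6))
    except Exception as e: print(n,repr(e))
# jar axis: project band/jar centre in wrist
E
```

```text
n [-0.483 -0.104  0.87 ] yawfit 12.2 cen [ 0.4603 -0.1494  0.1584] mid [ 0.4671 -0.1477  0.1463] rad 29.7 stripe 63 125.06448034758884 green 29 -5.183359383212329 togo 130.24783973080116
n [-0.509 -0.12   0.852] yawfit 13.3 cen [ 0.4644 -0.1513  0.1614] mid [ 0.4712 -0.1496  0.1493] rad 31.3 stripe 0 None green 0 None togo None
n [-0.503 -0.106  0.858] yawfit 11.9 cen [ 0.4581 -0.1456  0.1581] mid [ 0.4648 -0.1439  0.146 ] rad 31.2 stripe 6 131.3293460157576 green 2 -9.244765751179115 togo 140.5741117669367
```

About 130° clockwise remains. The tool can't tilt, so I'll grip across the lean plane and ratchet in strokes of about ±30° about the vertical.

carry_out:
  steps:
    - [[0,0,0.05],0,-1]
    - [[0,0,0.1],0,-1]
    - [[0,0,0.14],0,-1]
    - [[0,0,0.164],0,-1]
    - [[0,0,0.164],0,-1]
    - [[0,0,0.164],0,1]
    - [[0,0,0.164],0,1]
    - [[0,0,0.164],0,1]
    - [[0,0,0.164],0,1]
    - [[0,0,0.164],0,1]

```text
time: 3.0
tool_pos: [0.4674, -0.1474, 0.1383]
ee_rot: [3.142, -0.0, 0.768]
wrist_force: [-2.2, 0.4, 4.5]
width: 0.0585
finger_force: 30.0
```

carry_out:
  steps:
    - [[0,0,0],0.5,1]
    - [[0,0,0],1,1]

```text
time: 3.25
tool_pos: [0.4674, -0.1469, 0.138]
ee_rot: [-3.14, -0.001, 0.592]
wrist_force: [-0.1, 0.5, 4.3]
width: 0.0587
finger_force: 30.0
```

Run:
```python
from h import *
o=robot.get_obs();print(o)
a=robot.snapshot("wrist")
save("w2.png",a["image"][60:340,120:520])
```

```text
{'time': 3.25, 'joint_positions': array([-4.21256898e-01, -2.30371866e-02,  1.61822838e+00,  1.22353814e-03,
        1.54707577e+00,  5.57287142e-01]), 'qvel': array([2.64383054e-04, 2.51549870e-03, 7.04903439e-04, 5.29288742e-03,
       1.06507104e-03, 6.86830776e-01]), 'joint_torque': array([-8.43384638e-01, -2.76462811e+01, -2.89264977e+01, -6.18491471e-01,
       -1.04975782e+00,  3.69774643e-03]), 'tool_pos': array([ 0.46739328, -0.14693779,  0.13798482]), 'ee_rot': array([-3.14037344e+00, -6.81456255e-04,  5.92222439e-01]), 'wrist_force': array([-0.08394903,  0.50117538,  4.34212654]), 'wrist_torque': array([0.93504029, 0.59170407, 0.50031833]), 'finger_force': 30.001177489757538, 'width': 0.05874666992289849}
```

View pics/w2.png

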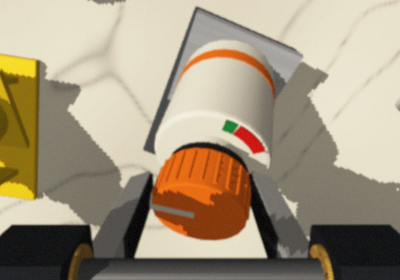

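The lid is gripped between the fingers at crop (205,195), its stripe pointing left. I'll continue the stroke to about yaw −17°, release, and look.

carry_out:
  steps:
    - [[0,0,0],0.8,1]
    - [[0,0,0],1.6,1]
    - [[0,0,0],2.4,1]
    - [[0,0,0],3.2,1]
    - [[0,0,0],4.0,1]
    - [[0,0,0],4.6,1]
    - [[0,0,0],5.1,1]
    - [[0,0,0],5.1,1]

```text
time: 4.3
tool_pos: [0.4682, -0.149, 0.1379]
ee_rot: [3.14, -0.003, -0.295]
wrist_force: [-0.7, -5.9, 1.2]
width: 0.057
finger_force: 31.6
```

carry_out:
  steps:
    - [[0,0,0],0,-1]
    - [[0,0,0],0,-1]
    - [[0,0,0],0,-1]
    - [[0,0,0],0,-1]
    - [[0,0,0],-1,-1]
    - [[0,0,0],-2,-1]
    - [[0,0,0],-3,-1]
    - [[0,0,0],-4,-1]
    - [[0,0,0],-5,-1]
    - [[0,0,0],-6,-1]

```text
time: 5.55
tool_pos: [0.4675, -0.1476, 0.1374]
ee_rot: [3.142, -0.0, 0.756]
wrist_force: [-0.8, 0.6, 0.2]
width: 0.0941
finger_force: 0.0
```

Run:
```python
from h import *
o=robot.get_obs();print(o["time"],o["tool_pos"],o["ee_rot"],o["wrist_force"],o["wrist_torque"],o["width"])
m=np.array([.467,-.1475,.1455])
for n in("wrist","side"):
    s=robot.snapshot(n); measure(s,m,np.radians(12.5))
```

```text
5.55 [ 0.4674864  -0.14755202  0.1374495 ] [ 3.14152980e+00 -4.98021334e-05  7.56459414e-01] [-0.81744586  0.57438884  0.16116426] [-0.03348404 -0.09478436 -0.03677131] 0.09411738791205691
n [-0.48  -0.1    0.871] yawfit 11.8 cen [ 0.4616 -0.149   0.1582] mid [ 0.4685 -0.1475  0.1461] rad 30.4 stripe 239 88.40658495960204 green 120 -2.4127094663309667 togo 90.81929442593301
n [-0.503 -0.113  0.857] yawfit 12.7 cen [ 0.4608 -0.1452  0.1585] mid [ 0.4677 -0.1437  0.1464] rad 31.0 stripe 7 80.1249979108736 green 2 -8.656175072378677 togo 88.78117298325228
```

carry_out:
  steps:
    - [[0,0,0],0,1]
    - [[0,0,0],0,1]
    - [[0,0,0],0,1]
    - [[0,0,0],0,1]
    - [[0,0,0],0,1]
    - [[0,0,0],0.8,1]
    - [[0,0,0],1.6,1]
    - [[0,0,0],2.4,1]
    - [[0,0,0],3.2,1]
    - [[0,0,0],4.0,1]

```text
time: 6.9
tool_pos: [0.4685, -0.1483, 0.1367]
ee_rot: [3.141, -0.002, 0.049]
wrist_force: [3.5, -3.5, -3.7]
width: 0.0554
finger_force: 30.1
```

carry_out:
  steps:
    - [[0,0,0],0.8,1]
    - [[0,0,0],1.6,1]
    - [[0,0,0],2.0,1]
    - [[0,0,0],2.0,1]
    - [[0,0,0],2.0,-1]
    - [[0,0,0],2.0,-1]
    - [[0,0,0],2.0,-1]
    - [[0,0,0],2.0,-1]

```text
time: 7.9
tool_pos: [0.4675, -0.1475, 0.1374]
ee_rot: [-3.141, 0.0, -0.297]
wrist_force: [0.4, 0.4, 0.0]
width: 0.0924
finger_force: 0.0
```

carry_out:
  steps:
    - [[0,0,0],-1,-1]
    - [[0,0,0],-2,-1]
    - [[0,0,0],-3,-1]
    - [[0,0,0],-4,-1]
    - [[0,0,0],-5,-1]
    - [[0,0,0],-6,-1]
    - [[0,0,0],-6,-1]

```text
time: 8.78
tool_pos: [0.4675, -0.1476, 0.1375]
ee_rot: [-3.142, -0.0, 0.749]
wrist_force: [0.1, -0.6, 0.7]
width: 0.0938
finger_force: 0.0
```

Run:
```python
from h import *
o=robot.get_obs();print(o["time"],o["tool_pos"],o["ee_rot"],o["wrist_force"],o["wrist_torque"],o["width"])
m=np.array([.467,-.1475,.1455])
for n in("wrist","side"):
    s=robot.snapshot(n); measure(s,m,np.radians(12.5))
    if n=="wrist": save("w3.png",cv2.resize(s["image"][120:340,200:460],None,fx=2.5,fy=2.5))
```

```text
8.775 [ 0.46746121 -0.14755758  0.13745948] [-3.14154694e+00 -1.49096750e-05  7.48540245e-01] [ 0.10549593 -0.61135895  0.67423028] [-0.00354962 -0.05521331  0.00574073] 0.09383691730277233
n [-0.48  -0.1    0.871] yawfit 11.8 cen [ 0.4617 -0.1481  0.1573] mid [ 0.4685 -0.1466  0.1452] rad 30.5 stripe 260 27.98765117858745 green 120 -4.087024056290936 togo 32.074675234878384
n [-0.483 -0.098  0.87 ] yawfit 11.4 cen [ 0.4581 -0.1445  0.1563] mid [ 0.465  -0.143   0.1442] rad 31.0 stripe 6 2.287427092607295 green 2 -9.911772144969444 togo 12.199199237576739
```

View pics/w3.png

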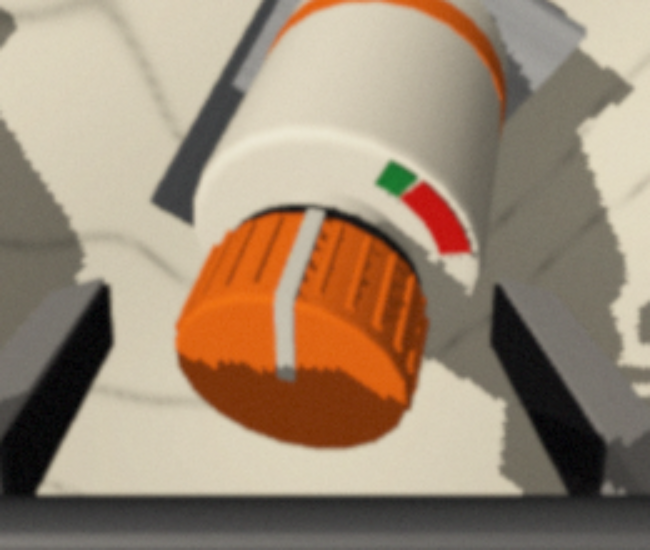

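The lid is centred between the open fingers. Its stripe runs from the centre (286,378) over the edge (284,298) and down to (315,210). The green mark is at (397,178), with red to its right. I'll check the angle left from these pixels, with the radii as a test.

```bash
cat >> h.py <<'E'
def pix(s,cen_uv,edge_uv,green_uv,yaw,n=None):
    n=np.array([-.5*np.cos(yaw),-.5*np.sin(yaw),.866])
    P=pts(s);u,v=np.round(cen_uv).astype(int);p0=np.median(P[v-3:v+4,u-3:u+4].reshape(-1,3),0)
    c,e=onplane(s,np.array([cen_uv,edge_uv],float),p0,n)
    g=onplane(s,np.array([green_uv],float),c-.042*n,n)[0]-(c-.042*n); e=e-c
    e1=np.array([np.cos(yaw),np.sin(yaw),0]);e1-=n*(e1@n);e1/=np.linalg.norm(e1);e2=np.cross(n,e1)
    A=lambda x:np.degrees(np.arctan2(x@e2,x@e1)).round(1)
    print("cen",c.round(4),"stripe",A(e),np.linalg.norm(e).round(4),"green",A(g),np.linalg.norm(g).round(4),"togo",A(e)-A(g))
E
python3 - <<'E'
from h import *
s=robot.snapshot("wrist")
f=lambda x,y:np.array([200+x/2.5,120+y/2.5])
for y in(10,12.5,15): pix(s,f(286,378),f(284,297),f(397,178),np.radians(y))
E
```

```text
cen [ 0.4596 -0.15    0.1566] stripe 29.4 0.0275 green 1.2 0.0327 togo 28.2
cen [ 0.4596 -0.15    0.1566] stripe 27.0 0.0279 green -2.5 0.0327 togo 29.5
cen [ 0.4596 -0.15    0.1566] stripe 24.7 0.0282 green -6.3 0.0327 togo 31.0
```

carry_out:
  steps:
    - [[0,0,0],0,1]
    - [[0,0,0],0,1]
    - [[0,0,0],0,1]
    - [[0,0,0],0,1]
    - [[0,0,0],0,1]
    - [[0,0,0],0.6,1]
    - [[0,0,0],1.2,1]
    - [[0,0,0],1.8,1]
    - [[0,0,0],2.2,1]
    - [[0,0,0],2.2,1]

```text
time: 10.18
tool_pos: [0.4695, -0.1483, 0.136]
ee_rot: [3.139, -0.004, 0.366]
wrist_force: [7.9, -2.1, -9.1]
width: 0.0561
finger_force: 29.8
```

Run:
```python
from h import *
o=robot.get_obs();print(o["time"],o["tool_pos"],o["ee_rot"],o["wrist_force"],o["wrist_torque"],o["width"])
s=robot.snapshot("wrist"); measure(s,np.array([.467,-.148,.1445]),np.radians(11.5))
save("w4.png",cv2.resize(s["image"][120:340,200:460],None,fx=2.5,fy=2.5))
```

```text
10.175 [ 0.46953607 -0.14826993  0.13602397] [ 3.13903482 -0.00364031  0.36566315] [ 7.86029315 -2.10726101 -9.0563605 ] [-0.54783139 -1.54008408 -0.16907558] 0.05606968843937063
n [-0.479 -0.101  0.872] yawfit 11.9 cen [ 0.464  -0.1432  0.159 ] mid [ 0.4709 -0.1418  0.1468] rad 35.9 stripe 280 -11.417327643642187 green 119 -12.858435661470635 togo 1.4411080178284479
```

View pics/w4.png

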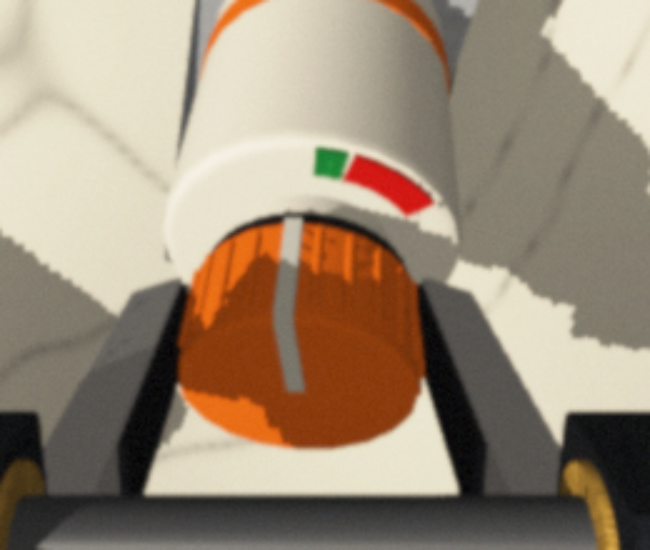

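The stripe runs (296,391) → (283,320) → (293,215), and green is at (331,162). I'll compute what's left, with a stripe fit that ignores the fingers.

```bash
cat >> h.py <<'E'
def stripe(s,c,yaw=np.radians(11.5)):
    n=np.array([-.5*np.cos(yaw),-.5*np.sin(yaw),.866]);h=cv2.cvtColor(s["image"],cv2.COLOR_RGB2HSV)
    e1=np.array([np.cos(yaw),np.sin(yaw),0]);e1-=n*(e1@n);e1/=np.linalg.norm(e1);e2=np.cross(n,e1)
    v,u=np.mgrid[:400,:640];uv=np.c_[u.ravel(),v.ravel()]
    X=onplane(s,uv,c,n)-c;a,b=X@e1,X@e2;r=np.hypot(a,b)
    k=(h[...,1].ravel()<110)&(r<.0255)
    q=(np.c_[a,b][k]*1000).astype(np.float32)
    vx,vy,x0,y0=cv2.fitLine(q,cv2.DIST_HUBER,0,.01,.01).ravel()
    if vx*q[:,0].mean()+vy*q[:,1].mean()<0: vx,vy=-vx,-vy
    Y=onplane(s,uv,c-.042*n,n)-(c-.042*n);g=(cv2.inRange(h,(40,90,40),(85,255,255)).ravel()>0)&(np.linalg.norm(Y,axis=1)<.042)
    G=Y[g];ga=np.degrees(np.arctan2((G@e2).mean(),(G@e1).mean()));sa=np.degrees(np.arctan2(vy,vx))
    print("stripe",len(q),sa.round(1),"perp mm",round(float(vx*y0-vy*x0),1),"mean",np.degrees(np.arctan2(q[:,1].mean(),q[:,0].mean())).round(1),
      "green",ga.round(1),np.linalg.norm(G.mean(0)).round(4),"togo",(sa-ga).round(1))
E
python3 - <<'E'
from h import *
s=robot.snapshot("wrist")
f=lambda x,y:np.array([200+x/2.5,120+y/2.5])
pix(s,f(296,391),f(283,321),f(331,162),np.radians(11.5))
for c in((.4596,-.15,.156),(.4605,-.1494,.156)): stripe(s,np.array(c))
E
```

```text
cen [ 0.4595 -0.1505  0.1563] stripe 13.8 0.0264 green -0.1 0.0326 togo 13.9
stripe 204 13.7 perp mm -0.2 mean 12.8 green -0.4 0.0322 togo 14.1
stripe 218 13.4 perp mm -0.2 mean 12.4 green -1.2 0.0309 togo 14.7
```

carry_out:
  steps:
    - [[0,0,0],0.4,1]
    - [[0,0,0],0.8,1]
    - [[0,0,0],1.0,1]
    - [[0,0,0],1.0,1]

```text
time: 10.78
tool_pos: [0.4689, -0.1483, 0.1363]
ee_rot: [3.14, -0.003, 0.193]
wrist_force: [5.8, -3.5, -5.4]
width: 0.0555
finger_force: 29.3
```

Run:
```python
from h import *
o=robot.get_obs();print(o["time"],o["tool_pos"],o["ee_rot"],o["wrist_force"],o["wrist_torque"],o["width"])
s=robot.snapshot("wrist"); stripe(s,np.array([.4596,-.15,.156]))
```

```text
10.775 [ 0.46890063 -0.14826519  0.1362522 ] [ 3.14009720e+00 -2.52019690e-03  1.93139841e-01] [ 5.84367347 -3.50357582 -5.35632353] [-0.1820235  -1.06847012  0.60654997] 0.05549033635775603
stripe 196 7.0 perp mm -0.4 mean 5.1 green 0.0 0.0321 togo 6.9
```

carry_out:
  steps:
    - [[0,0,0],0.3,1]
    - [[0,0,0],0.6,1]
    - [[0,0,0],0.8,1]
    - [[0,0,0],0.8,1]

```text
time: 11.32
tool_pos: [0.4683, -0.1484, 0.1366]
ee_rot: [3.14, -0.001, 0.054]
wrist_force: [3.5, -4.7, -3.5]
width: 0.0556
finger_force: 30.3
```

Run:
```python
from h import *
o=robot.get_obs();print(o["time"],o["tool_pos"],o["ee_rot"],o["wrist_force"],o["wrist_torque"],o["width"])
s=robot.snapshot("wrist"); stripe(s,np.array([.4596,-.15,.156]))
save("w5.png",cv2.resize(s["image"][120:340,200:460],None,fx=2.5,fy=2.5))
```

```text
11.325 [ 0.4682687  -0.14839016  0.13664591] [ 3.14029762e+00 -1.36286876e-03  5.40473042e-02] [ 3.46466654 -4.65274582 -3.47432233] [ 0.01153625 -0.61821537  0.7590609 ] 0.05560437049494118
stripe 196 1.2 perp mm -0.4 mean -0.4 green 0.1 0.0322 togo 1.1
```

View pics/w5.png

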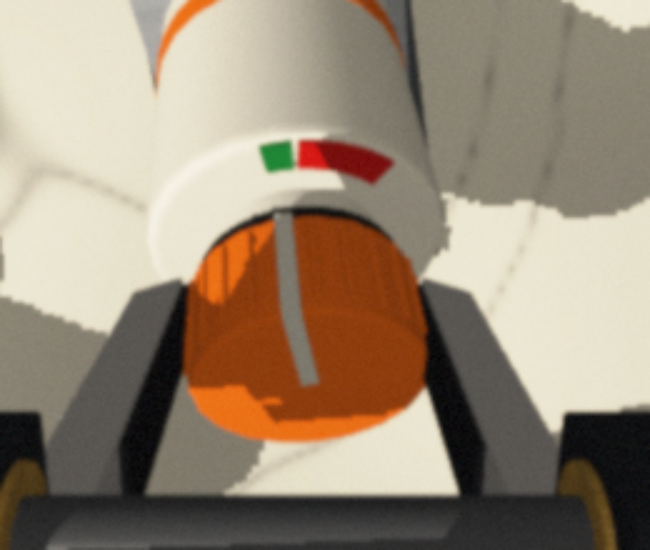

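The stripe (283,215) now lines up with the green mark (277,157), with about 1° left. I'll release, back straight up, and check.

carry_out:
  steps:
    - [[0,0,0],0,-1]
    - [[0,0,0],0,-1]
    - [[0,0,0],0,-1]
    - [[0,0,0],0,-1]
    - [[0,0,-0.03],0,-1]
    - [[0,0,-0.07],0,-1]
    - [[0,0,-0.1],0,-1]
    - [[0,0,-0.1],0,-1]
    - [[0,0,-0.1],0,-1]

```text
time: 12.5
tool_pos: [0.4669, -0.1474, 0.236]
ee_rot: [-3.141, 0.002, 0.052]
wrist_force: [-0.5, 0.1, 0.0]
width: 0.094
finger_force: 0.0
```

Run:
```python
from h import *
o=robot.get_obs();print(o["time"],o["tool_pos"],o["wrist_force"],o["width"])
s=robot.snapshot("wrist"); stripe(s,np.array([.4596,-.15,.156]))
save("w6.png",cv2.resize(s["image"][60:280,190:450],None,fx=2.5,fy=2.5))
```

```text
12.5 [ 0.46693618 -0.14741472  0.23602216] [-0.47288927  0.13897195  0.00231851] 0.09404628411963085
stripe 96 2.2 perp mm -0.4 mean 0.3 green 0.0 0.0321 togo 2.1
```

View pics/w6.png

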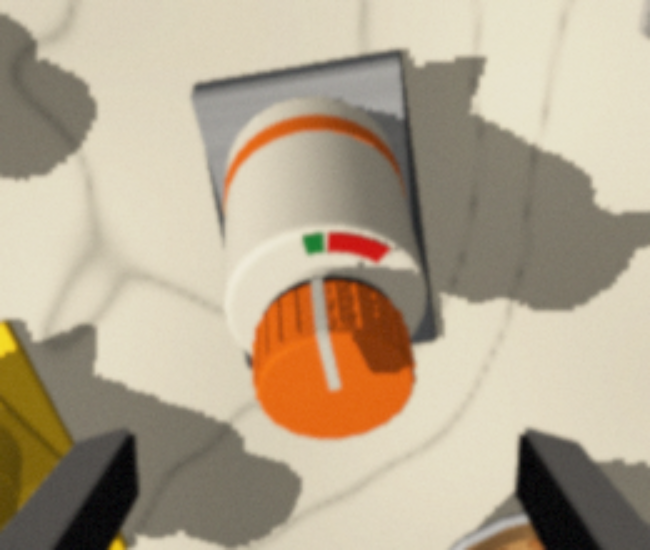

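The lid is free and its stripe (318,285) stands over green (314,243), about 1–2° short of the middle. That is inside the snug window, so I'm handing it in.

```bash
python3 -c "
from bench import robot
print(robot.close_job())"
```

```text
the job is handed in; nothing more can be done
None
```

The orange lid is screwed down and let go, with its stripe over the green mark about 2° short of the middle (inside the snug range). I touched nothing else, and the job was handed in at about 12.5 s, with no verdict returned.

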